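# Slide the fish tin between the two food-carrier bowls

## Task

Push the flat fish tin along the table, end first, through the narrow gap between the two aluminium food-carrier bowls, and on until it lies in the middle of the round woven mat on the other side. Only push it gently with the fingers: do not pinch, lift or tip it, do not knock against the bowls, and leave everything else on the table where it is. Finish with the hand clear.

Things in the scene. Friction and masses are not known exactly. Their poses are not given: they have to be found in the camera images.
- tin: the part to push: flat oblong metal fish tin, loose, about 0.17 kg (0.12 to 0.24), 76 mm wide (its x), 106 mm long (its y), 24 mm high, upright sides, corners rounded to 14 mm in plan so that the flat of each short end is 48 mm wide; pull ring on top. Origin at the centre of its underside. It lies flat on the table to the left or right of the two bowls, its long side within about 0.4 rad of the way through the gap
- mat: round woven table mat, 190 mm across, less than 1 mm thick and fixed, so the tin slides onto it without a step; origin at its centre. It lies on the other side of the two bowls from the tin
- bowl_near: covered round aluminium bowl of the food carrier, 140 mm across, 47 mm high, full and does not move; the one nearer the robot. A small lug stands 10 mm out of its wall on the side away from the gap. Origin at the centre of its underside; its x axis points across the gap to the centre of the other bowl
- bowl_far: open round aluminium bowl of the food carrier, 140 mm across, 45 mm high, does not move; the one farther from the robot, its centre 224 mm from the other's. A lug like the other's on the side away from the gap. Origin at the centre of its underside
- gap (a point): the middle of the gap between the two bowls, on the table. The gap is 84 mm wide here, its narrowest place (the tin, 76 mm wide, fits end first with 4 mm each side). Its x axis points across the gap from the near bowl to the far one, its y axis along the way through the gap, roughly to the robot's left
- cup: bystander: blue plastic cup, 72 mm across at the rim, 95 mm tall, standing beyond the far bowl; loose; origin at its underside
- plate: bystander: empty yellow plastic plate, 200 mm across, 20 mm high, to the left of the work; loose; origin at its underside
- fork: bystander: stainless steel fork about 180 mm long, 4 mm thick, lying flat on the robot's side, left of the near bowl; loose; origin at its underside, roughly mid-length
- spoon: bystander: stainless steel spoon 160 mm long, lying flat on the robot's side, right of the near bowl; loose; origin at its underside, roughly mid-length
- pot: bystander: small lidded ceramic pot with a bar knob on top, 112 mm across, 107 mm tall, to the right of the work; loose; origin at its underside
- milk_can: bystander: small can, 60 mm across, 65 mm tall, standing beyond the far bowl, to the right; loose; origin at its underside
- pepper_jar: bystander: glass jar, 60 mm across, 90 mm tall, standing beyond the far bowl; loose; origin at its underside
Things that resemble listed ones, but are neither listed nor needed, are in the scene too. Leave any green or red look-alike of the bowl_near alone.

How it is judged:
On the way:
1. the tin lies flat between the two bowls (its centre within 30 mm of the middle along the gap) (x of tin in the frame of gap between -0.02 and 0.02 m and y of tin in the frame of gap between -0.03 and 0.03 m and height (world z) of tin below 0.006 m), for 0.1 s.
At the end, for the whole second after the job is handed in: the tin, having passed between the bowls, lies flat and at rest on the table mat, its centre within 35 mm of the mat's centre (horizontal distance between tin and mat below 0.035 m and height (world z) of tin below 0.006 m and angle between tin's own z axis and vertical below 0.1 rad and linear speed of tin below 0.01 m/s); the robot touches nothing.
It fails at once if the tin is lifted (10 mm) or tipped (0.25 rad) (height (world z) of tin above 0.01 m or angle between tin's own z axis and vertical above 0.25 rad).
It fails at once if the fingers squeeze or force the tin with more than 25 N (contact force between the fingers and tin above 25 N).
It fails at once if the robot knocks a bowl with more than 25 N (contact force between any of the arm, the fingers and bowl_near above 25 N or contact force between any of the arm, the fingers and bowl_far above 25 N).
It fails at once if another thing on the table is moved by more than 20 mm (distance of any of cup, plate, fork, spoon, pot, milk_can, pepper_jar from where it was at the start of the episode above 0.02 m).
It also fails if it takes over 64 s, if anything falls off the work surface, if the arm or the gripper's body presses on something with over 40 N, if the wrist force passes 120 N, or if a joint passes its speed limit or range.

## Robot

A 6-joint arm with a two-finger parallel gripper is mounted at the origin on the work surface. World frame = base frame: x ahead of the robot, y to its left, z up, the work surface at z = 0. Lengths are in m, angles in rad, forces in N, time in s.
With the tool pointing down it reaches from about 0.15 to 0.775 m from the base axis. Payload 6.1 kg.
Tool frame: the origin (TCP) lies at the very end of the fingers, on their centre line; the grasp point (between the pads) lies 19 mm behind it; z points along the fingers, y is the line along which they close (so a half turn about z gives the same grasp; the last joint's range is limited). The gripper opens to 85 mm and grips with 20 to 120 N. Pads are 22 mm wide; open, the fingers measure 114 mm over their backs; the gripper's body (76 mm by 85 mm) begins 54 mm behind the grasp point. The pads swing forward as they close: fully open they stand 13 mm farther back than shut.
Start: joints at [1.212, 0.126, -0.04, 1.405, 0, 1.571], TCP at [0.184, 0.492, 0.231] pointing down, gripper open.
Joint ranges: [-2.72, 2.72], [-0.95, 1.95], [-1.27, 1.35], [-1.78, 2.02], [-1.46, 1.47], [-3.14, 3.14]. Speed limits (rad/s): [2.39, 2.39, 3.01, 3.14, 3.14, 3.14].

## Interface

Orientations are given as a unit quaternion [w, x, y, z].
In Python, from station import robot gives the robot as it stands.
- The arm moves only by the tool jog_arm, never from a script. Its argument "moves" is text: rows parted by semicolons, each of 5 numbers parted by spaces: the closure, from 0 (fully open) to 1 (shut), then the shift along the tool's x, y, z in m, then the turn about the tool's z in degrees. In form: jaw x y z roll; .... A call has 1 to 12 rows; each row is the pose to reach, as a shift and turn from the pose commanded when the call began, along the tool's axes at that moment; what a row does not reach only later rows make up. A row lasts 1/12 s, in which the tool goes at most 41.7 mm and 7.16 degrees, less where a joint would pass 70% of its speed; a pose out of reach is approached as far as the arm can. A call with a gripper value outside its range is refused whole. The fingers move at their own pace and stop on an object; the grip force is fixed at half the most. Time passes only in rows, so rows that repeat a pose let the fingers close. It gives the time, the measured TCP pose, the force, the opening and the grip force at its end, in the units of the state.
- robot.get_obs(): the state, without advancing time (a new reading comes with each control period).
- robot.grab_frame(name): name is "scene" or "top" or "wrist"; returns a dict with "frame" (400x640x3 uint8, blue, green, red), "z_map" (400x640 float32, m along the optical axis (not along the pixel's ray), 0 where there is no reading), "mtx" (3x3 intrinsics, pixels), "distortion" ([k1, k2, p1, p2, k3] as OpenCV has them; the pictures are not rectified), "origin" and "rotation" of the camera in the world. Camera axes: x right, y down, z forward; pixel columns grow to the right and rows downward; lengths in m; the calibration is good to about 2 mm. A picture is of the moment at which its call begins.
- robot.hand_in(): hands the job in; it is judged then, once.
The state is a dict: "time_s": time; "qpos": joint angles; "joint_vel": joint speeds; "tau": joint torques, N m; "ee_pos": TCP position; "tcp_rot": TCP orientation; "ft_force": force on the tool from outside, world axes, zero at the start; "moment": the same for the moment, N m; "finger_gap": finger opening in m; "finger_force": force on a finger pad.
Only numpy, scipy, OpenCV 4.12 (cv2) and the standard library are available. Lean on these libraries where they do the work, as an engineer would, in place of code of your own. Each camera call takes 0.05 s, during which the arm holds its last target. There are 200 camera calls.

## Working session

There is one attempt and no reset: what is moved stays moved. The work goes in short steps, Python scripts to look and compute and a tool call to move; the robot and the scene stay as the last step left them, time stands still between calls to the robot, and variables do not carry over. Pictures are saved under pics/ and viewed, at most 10 in all, crops included, and the job is handed in when it is done.

Besides the shell and the picture viewer there is one more tool, called after ">>>" as name(argument=value, ...) on one line, values as JSON. jog_arm: Moves the arm, as the interface text tells. Its arguments: {"type":"object","properties":{"moves":{"type":"string"}},"required":["moves"]}

```bash
mkdir -p pics
cat > h.py <<'E'
import numpy as np, cv2
from station import robot
def grab(n,save=None):
    f=robot.grab_frame(n)
    if save: cv2.imwrite('pics/'+save,f['frame'])
    return f
def ray(f,uv,z):
    p=cv2.undistortPoints(np.array(uv,float).reshape(-1,1,2),np.array(f['mtx']),np.array(f['distortion'])).reshape(-1,2)
    d=np.c_[p,np.ones(len(p))]@np.array(f['rotation']).T
    o=np.array(f['origin']); t=(z-o[2])/d[:,2]
    return o+t[:,None]*d
def cloud(f):
    h,w=f['z_map'].shape
    u,v=np.meshgrid(np.arange(w),np.arange(h))
    p=cv2.undistortPoints(np.stack([u,v],-1).reshape(-1,1,2).astype(float),np.array(f['mtx']),np.array(f['distortion'])).reshape(-1,2)
    d=np.c_[p,np.ones(len(p))]*f['z_map'].reshape(-1,1)
    P=(d@np.array(f['rotation']).T+np.array(f['origin'])).reshape(h,w,3)
    P[f['z_map']==0]=np.nan
    return P
E
python3 - <<'E'
from h import *
f=grab('top','top.png'); print(f['origin'],f['rotation'])
f=grab('scene','scene.png'); print(f['origin'])
print(robot.get_obs())
E
```

```text
[0.34867848 0.03596183 1.2420773 ] [-0.04387895  0.71391078 -0.69641605  0.05840135]
[ 1.35892773 -0.27202897  0.93445745]
{'time_s': 0.1, 'qpos': array([ 1.21199307e+00,  1.26281762e-01, -4.05189727e-02,  1.40539993e+00,
        1.84497482e-05,  1.57078390e+00]), 'joint_vel': array([ 5.27126295e-04, -8.12798875e-04,  3.38706402e-03, -7.06741814e-04,
        1.05164546e-03,  5.55358454e-05]), 'tau': array([ 1.32751284e-03, -4.36907065e+01,  3.53606522e+01,  1.37246086e-02,
        9.03716500e-05, -6.60917891e-06]), 'ee_pos': array([0.18421815, 0.49121523, 0.23062076]), 'tcp_rot': array([-1.34376488e-04,  1.78434687e-01,  9.83951508e-01, -6.89251402e-04]), 'ft_force': array([ 0.33181855,  0.14948768, -0.36530074]), 'moment': array([-0.05892588, -0.06076112, -0.02871207]), 'finger_force': 0.0, 'finger_gap': 0.08557400026588706}
```

View pics/top.png

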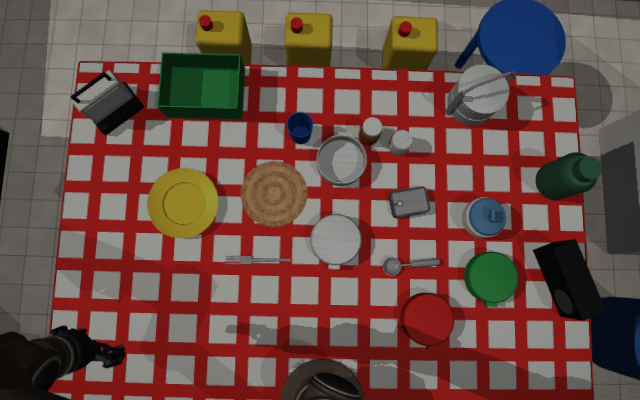

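View pics/scene.png

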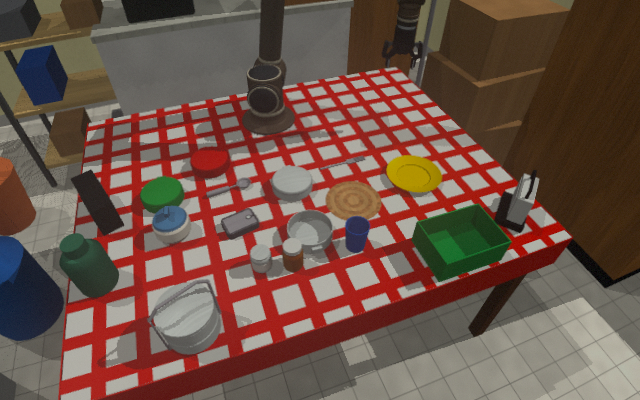

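Top view: tin at (409,202), near bowl (335,240), far bowl (341,160), mat (273,194), pot (487,217), spoon (410,264). The tin is to the right of the gap, so it is pushed towards +y.

```bash
sed -i "s/^import numpy as np, cv2/import numpy as np, cv2\nfrom scipy.spatial.transform import Rotation as R/; s/np.array(f\['rotation'\])/R.from_quat(f['rotation'],scalar_first=True).as_matrix()/" h.py
cat >> h.py <<'E'
def circ(q,rlo=.05,rhi=.11):
    (c,r)=cv2.minEnclosingCircle(q.astype(np.float32)); return np.array(c),r
def tin(f,P,box,lo=.012,hi=.035):
    x0,x1,y0,y1=box
    m=(P[...,2]>lo)&(P[...,2]<hi)&(P[...,0]>x0)&(P[...,0]<x1)&(P[...,1]>y0)&(P[...,1]<y1)
    n,l,s,c=cv2.connectedComponentsWithStats(m.astype(np.uint8))
    k=1+np.argmax(s[1:,4]); q=P[l==k]; r=cv2.minAreaRect((q[:,:2]*1000).astype(np.float32))
    return r,np.median(q[:,2]),s[k,4]
E
python3 - <<'E'
from h import *
f=grab('top');P=cloud(f)
def near(uv,r): 
    v,u=np.mgrid[:400,:640]; return (u-uv[0])**2+(v-uv[1])**2<r*r
for n,uv,zl,zh in(('near',(335,240),.035,.06),('far',(341,160),.035,.06)):
    q=P[near(uv,33)]; q=q[(q[:,2]>zl)&(q[:,2]<zh)]
    print(n,circ(q[:,:2]),np.median(q[:,2]),len(q))
    # robust algebraic fit on outer ring
q=P[near((409,202),28)];q=q[(q[:,2]>.015)&(q[:,2]<.032)]
print('tin',cv2.minAreaRect((q[:,:2]*1000).astype(np.float32)),np.median(q[:,2]),len(q))
hsv=cv2.cvtColor(f['frame'],cv2.COLOR_BGR2HSV)
m=((hsv[...,0]>6)&(hsv[...,0]<20)&(hsv[...,1]>60)&(hsv[...,1]<190)&near((273,194),45)).astype(np.uint8)
m=cv2.morphologyEx(m,cv2.MORPH_OPEN,np.ones((3,3)))
n,l,s,c=cv2.connectedComponentsWithStats(m);k=1+np.argmax(s[1:,4]);
cc=max(cv2.findContours((l==k).astype(np.uint8),0,2)[0],key=cv2.contourArea)[:,0]
print('mat',circ(ray(f,cc,0)[:,:2]),s[k])
for n,uv,z in(('pot',(487,217),.06),('spoonhead',(392,266),0),('spoonend',(439,262),0),('jar',(372,125),.09),('can',(400,140),.065)):print(n,ray(f,[uv],z).round(3))
for n in('top',):
  v=P[200,409],P[240,335],P[194,273];print(np.round(v,3))
# second view
g=grab('scene');Q=cloud(g)
for n,uv,r in(('near',(292,183),30),('far',(309,232),30)):
    q=Q[near(uv,r)];q=q[(q[:,2]>.037)&(q[:,2]<.06)];print('s',n,circ(q[:,:2]),np.median(q[:,2]))
q=Q[near((240,222),26)];q=q[(q[:,2]>.017)&(q[:,2]<.032)]
print('s tin',cv2.minAreaRect((q[:,:2]*1000).astype(np.float32)),np.median(q[:,2]),len(q))
big=cv2.resize(f['frame'][120:300,230:530],None,fx=2.6,fy=2.6,interpolation=cv2.INTER_CUBIC);cv2.imwrite('pics/c1.png',big)
E
```

```text
near (array([ 0.42925876, -0.02775715]), 0.07483828067779541) 0.04365050379832924 2045
far (array([ 0.66591632, -0.04774503]), 0.08080723136663437) 0.04258513699771349 265
tin ((546.31103515625, -235.47943115234375), (76.36227416992188, 107.6237564086914), 11.805339813232422) 0.02307799213020778 1006
mat (array([0.56326121, 0.14729168]), 0.09486875683069229) [ 241  161   66   66 3433]
pot [[ 0.502 -0.44   0.06 ]]
spoonhead [[ 0.365 -0.19   0.   ]]
spoonend [[ 0.379 -0.323  0.   ]]
jar [[ 0.742 -0.12   0.09 ]]
can [[ 0.71  -0.201  0.065]]
[[ 0.549 -0.234  0.024]
 [ 0.431 -0.027  0.046]
 [ 0.561  0.149 -0.003]]
s near (array([ 0.4755069 , -0.03612988]), 0.12022823095321655) 0.04597206024636091
s far (array([ 0.68711507, -0.05195735]), 0.1013859286904335) 0.043904007570317705
s tin ((546.0283203125, -233.47677612304688), (81.44556427001953, 107.17921447753906), 10.985037803649902) 0.02510781528622985 657
```

View pics/c1.png

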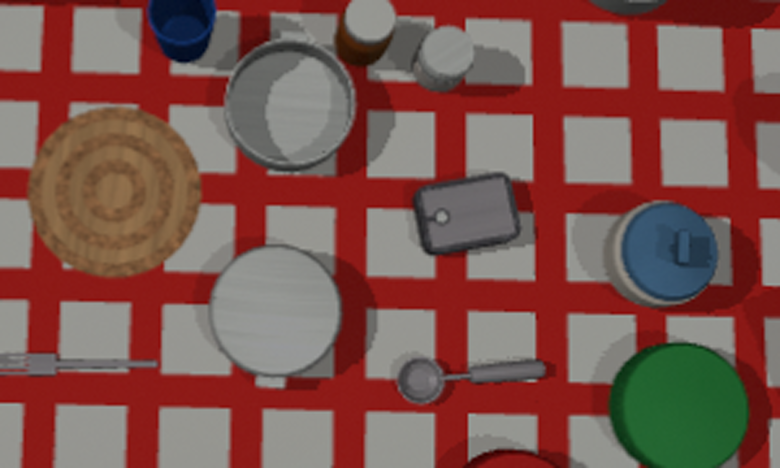

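The crop shows the near bowl centred at crop (275,310), the far rim at (290,105), and the tin tilted about 12°, with its end free to the right. Tin size and height match the given values. Moving to hover behind the tin.

>>> jog_arm(moves="0.82 -0.636 -0.619 0.05 57.6; 0.82 -0.636 -0.619 0.05 57.6; 0.82 -0.636 -0.619 0.05 57.6; 0.82 -0.636 -0.619 0.05 57.6; 0.82 -0.636 -0.619 0.05 57.6; 0.82 -0.636 -0.619 0.05 57.6; 0.82 -0.636 -0.619 0.05 57.6; 0.82 -0.636 -0.619 0.05 57.6; 0.82 -0.636 -0.619 0.05 57.6; 0.82 -0.636 -0.619 0.05 57.6; 0.82 -0.636 -0.619 0.05 57.6; 0.82 -0.636 -0.619 0.05 57.6")

```text
time_s: 1.2
ee_pos: [0.3973, 0.0378, 0.2033]
tcp_rot: [0.0, 0.63, 0.776, 0.0]
ft_force: [0.4, 0.8, -0.5]
finger_gap: 0.0154
finger_force: 0.0
```

Run:
```python
from h import *
o=robot.get_obs();print(o['time_s'],o['ee_pos'],o['tcp_rot'],o['finger_gap'],o['qpos'])
w=grab('wrist','w1.png');P=cloud(w);print(w['origin'],np.nanmin(P[...,0]),np.nanmax(P[...,0]),np.nanmin(P[...,1]),np.nanmax(P[...,1]))
f=grab('top')
n=ray(f,[(230+275/2.6,120+310.5/2.6)],.047)[0];a=ray(f,[(230+290/2.6,120+105.5/2.6)],.045)[0]
print(n,a,np.linalg.norm((a-n)[:2]),(a+n)/2)
```

```text
1.2 [0.3973111  0.03782508 0.20326748] [2.40033672e-04 6.30470336e-01 7.76213232e-01 3.41370018e-04] 0.015399503081288773 [ 9.48053596e-02 -1.11294105e-01 -3.39851338e-01  1.34141810e+00
  1.50240503e-04  1.45912356e+00]
[0.38252868 0.11129302 0.34621898] 0.08858078332309255 0.808470882443078 -0.3044341768611254 0.23694950603224027
[ 0.43236269 -0.02909101  0.047     ] [ 0.65169542 -0.04123248  0.045     ] 0.21966852405555826 [ 0.54202905 -0.03516174  0.046     ]
```

View pics/w1.png

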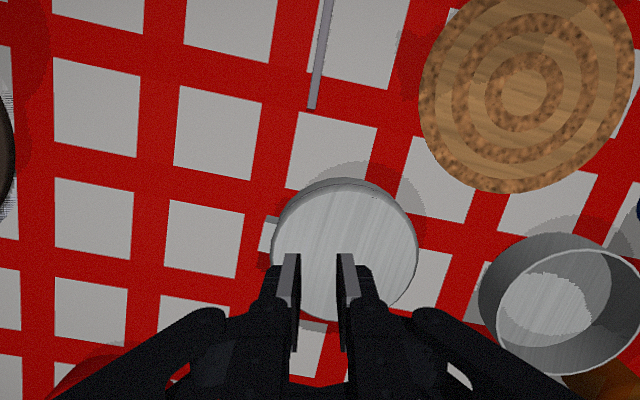

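Wrist view: closed fingers at the bottom centre, near bowl (345,250), far bowl (565,300), mat (525,93). The tool x axis now points along the push.

>>> jog_arm(moves="0.82 -0.376 0.09 0.02 0; 0.82 -0.376 0.09 0.02 0; 0.82 -0.376 0.09 0.02 0; 0.82 -0.376 0.09 0.02 0; 0.82 -0.376 0.09 0.02 0; 0.82 -0.376 0.09 0.02 0; 0.82 -0.376 0.09 0.02 0; 0.82 -0.376 0.09 0.02 0; 0.82 -0.376 0.09 0.02 0; 0.82 -0.376 0.09 0.02 0; 0.82 -0.376 0.09 0.02 0; 0.82 -0.376 0.09 0.02 0")

```text
time_s: 2.3
ee_pos: [0.5623, -0.3092, 0.1822]
tcp_rot: [-0.001, 0.631, 0.776, 0.0]
ft_force: [-0.6, 0.4, -0.6]
finger_gap: 0.0154
finger_force: 0.0
```

Run:
```python
from h import *
o=robot.get_obs();print(o['time_s'],o['ee_pos'],o['tcp_rot'],o['finger_gap'],o['qpos'])
w=grab('wrist','w2.png');P=cloud(w);print(w['origin'])
print(tin(w,P,(.45,.65,-.32,-.14)))
```

```text
2.3 [ 0.56228084 -0.3092249   0.182153  ] [-1.05365210e-03  6.30534307e-01  7.76160665e-01  7.64190395e-06] 0.015419417670559002 [-5.02982803e-01  3.54887718e-01  1.45304118e-01  1.36328354e+00
  3.90772212e-04  8.61500526e-01]
[ 0.54787734 -0.23592079  0.32524985]
(((547.7801513671875, -234.80361938476562), (76.69207763671875, 106.118896484375), 11.988977432250977), np.float64(0.02463783148603446), np.int32(13144))
```

View pics/w2.png

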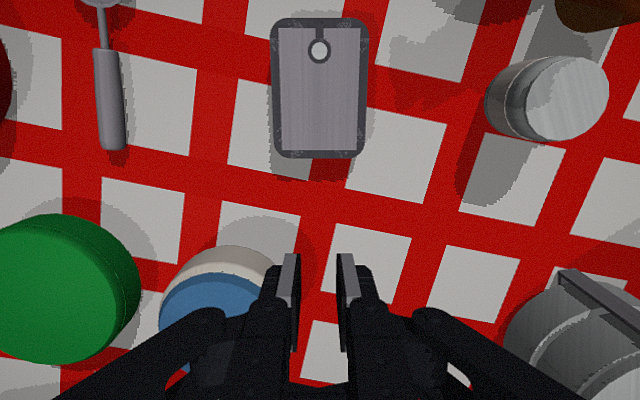

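Wrist view: tin at (320,88), squarely ahead of the fingers; the estimate (0.548, −0.235, 12°) has the right size. Fingers will be 12 mm behind its end. Descending.

>>> jog_arm(moves="0.82 -0.004 0.001 0.03 0; 0.82 -0.004 0.001 0.06 0; 0.82 -0.004 0.001 0.09 0; 0.82 -0.004 0.001 0.115 0; 0.82 -0.004 0.001 0.135 0; 0.82 -0.004 0.001 0.15 0; 0.82 -0.004 0.001 0.16 0; 0.82 -0.004 0.001 0.168 0; 0.82 -0.004 0.001 0.172 0; 0.82 -0.004 0.001 0.174 0; 0.82 -0.004 0.001 0.174 0; 0.82 -0.004 0.001 0.174 0")

```text
time_s: 3.35
ee_pos: [0.5646, -0.3135, 0.0102]
tcp_rot: [0.001, 0.63, 0.776, 0.0]
ft_force: [-0.6, 0.3, 0.3]
finger_gap: 0.0151
finger_force: 0.0
```

>>> jog_arm(moves="0.82 0.005 0 0.001 0; 0.82 0.009 0 0.002 0; 0.82 0.012 0 0.002 0; 0.82 0.015 0 0.002 0; 0.82 0.018 0 0.002 0; 0.82 0.022 0 0.002 0; 0.82 0.026 0 0.002 0; 0.82 0.030 0 0.002 0; 0.82 0.034 0 0.002 0; 0.82 0.038 0 0.002 0; 0.82 0.042 0 0.002 0; 0.82 0.045 0 0.002 0")

```text
time_s: 4.35
ee_pos: [0.5548, -0.2689, 0.0073]
tcp_rot: [0.0, 0.63, 0.776, 0.0]
ft_force: [0.1, -1.6, 0.9]
finger_gap: 0.0152
finger_force: 0.6
```

```bash
cat >> h.py <<'E'
def bowl(P,c,z):
    # points in the rim height band near c: circle fit of fixed r=70 to the outer silhouette
    from scipy.optimize import least_squares
    d=np.hypot(P[...,0]-c[0],P[...,1]-c[1]); m=(P[...,2]>z-.012)&(P[...,2]<z+.006)&(d<.078)&(d>.060)
    q=P[m][:,:2]
    a=np.arctan2(q[:,1]-c[1],q[:,0]-c[0]); b=np.round(a/.1)
    o=np.array([q[b==k][np.argsort(np.hypot(*(q[b==k]-c).T))][int(.95*(b==k).sum())] for k in np.unique(b)])
    r=least_squares(lambda t:np.hypot(o[:,0]-t[0],o[:,1]-t[1])-.07,c,loss='soft_l1',f_scale=.001)
    return r.x,len(o),np.abs(r.fun).mean()
def report(save=None,box=(.45,.65,-.35,.25)):
    o=robot.get_obs();print(o['time_s'],o['ee_pos'].round(4),'gap',round(float(o['finger_gap']),4))
    t=2*np.arctan2(o['tcp_rot'][2],o['tcp_rot'][1]);print('tool x deg',np.degrees(t).round(2))
    w=grab('wrist',save);P=cloud(w)
    m=[]
    print('origin',w['origin'])
    try: 
        (c,s,a),z,n=tin(w,P,box); print('tin',np.round(c,1),np.round(s,1),round(a,1),z.round(4),n)
    except Exception as e: print(e)
    for n,c,z in(('near',(.431,-.029),.047),('far',(.653,-.042),.045)):
        for cam in('wrist','top'):
            try: print(n,cam,bowl(P if cam=='wrist' else cloud(grab('top')),np.array(c),z))
            except Exception as e: print(n,cam,e)
E
python3 -c "
from h import *
report('w3.png')"
```

```text
4.35 [ 0.5548 -0.2689  0.0073] gap 0.0152
tool x deg 101.85
origin [ 0.54013882 -0.19534118  0.15024439]
tin [ 545.6 -224.6] [ 76.8 114.5] 11.9 0.0246 60056
near wrist too many indices for array: array is 1-dimensional, but 2 were indexed
near top (array([ 0.43377554, -0.02817941]), 63, np.float64(0.001653619995481678))
far wrist too many indices for array: array is 1-dimensional, but 2 were indexed
far top (array([ 0.65824165, -0.03933657]), 63, np.float64(0.000900301013408306))
```

View pics/w3.png

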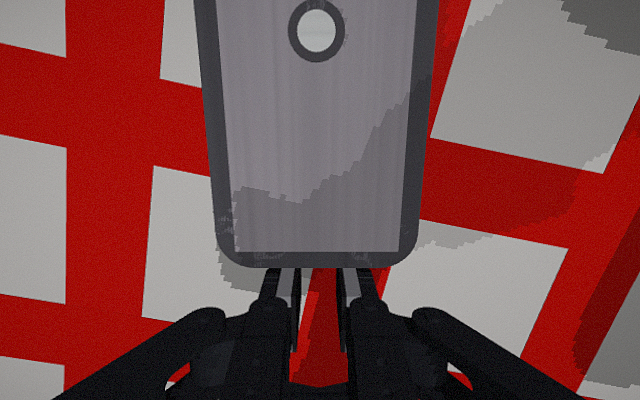

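Wrist view: the fingers bear squarely on the tin's end (edge at row 262, tin between columns 215–415). Now the steering arc, clockwise 15°.

>>> jog_arm(moves="0.82 0.0042 -0.0013 0 1.25; 0.82 0.0084 -0.0026 0 2.5; 0.82 0.0126 -0.0038 0 3.75; 0.82 0.0168 -0.0049 0 5; 0.82 0.0210 -0.0058 0 6.25; 0.82 0.0253 -0.0067 0 7.5; 0.82 0.0297 -0.0075 0 8.75; 0.82 0.0340 -0.0082 0 10; 0.82 0.0383 -0.0088 0 11.25; 0.82 0.0426 -0.0093 0 12.5; 0.82 0.0470 -0.0098 0 13.75; 0.82 0.0514 -0.0101 0 15")

```text
time_s: 5.5
ee_pos: [0.5342, -0.2211, 0.0071]
tcp_rot: [-0.0, 0.727, 0.687, -0.0]
ft_force: [-0.6, -1.0, -0.7]
finger_gap: 0.0154
finger_force: 0.4
```

>>> jog_arm(moves="0.82 -0.005 0 0 0; 0.82 -0.012 0 -0.002 0; 0.82 -0.02 0 -0.02 0; 0.82 -0.02 0 -0.05 0; 0.82 -0.02 0 -0.08 0; 0.82 -0.02 0 -0.11 0; 0.82 -0.02 0 -0.14 0; 0.82 -0.02 0 -0.17 0; 0.82 -0.02 0 -0.20 0; 0.82 -0.02 0 -0.23 0; 0.82 -0.02 0 -0.23 0; 0.82 -0.02 0 -0.23 0")

```text
time_s: 6.5
ee_pos: [0.5343, -0.2423, 0.2393]
tcp_rot: [0.002, 0.726, 0.687, 0.001]
ft_force: [-0.5, 0.3, -0.4]
finger_gap: 0.0152
finger_force: 0.0
```

```bash
python3 -c "
from h import *
report('w4.png')"
```

```text
6.5 [ 0.5343 -0.2423  0.2393] gap 0.0152
tool x deg 86.83
origin [ 0.53871232 -0.16703854  0.38216116]
tin [ 538.3 -157. ] [106.2  76.6] 87.0 0.0246 9540
near wrist (array([ 0.4362171 , -0.02767868]), 12, np.float64(0.00017834288238309862))
near top (array([ 0.43402059, -0.02816848]), 63, np.float64(0.001530358456021214))
far wrist (array([ 0.6600793 , -0.03903236]), 11, np.float64(0.00011469926084998775))
far top (array([ 0.65819495, -0.03946788]), 63, np.float64(0.0008897561597784476))
```

View pics/w4.png

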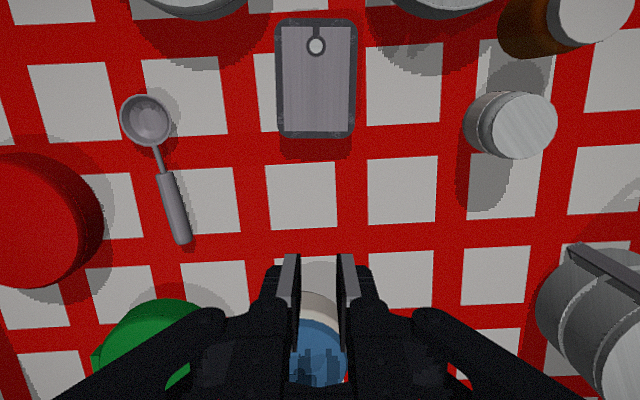

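Wrist view: tin at (316,78), aligned with the gap; bowl edges at the top. The bowls' spacing measures 224 mm as it should. The gap middle is (0.548,−0.033), heading 87°; the tin needs 3.6 mm to +x. Re-engaging, then a shallow S-curve.

>>> jog_arm(moves="0.82 0 0 0.035 0; 0.82 0 0 0.07 0; 0.82 0 0 0.11 0; 0.82 0 0 0.145 0; 0.82 0 0 0.175 0; 0.82 0 0 0.2 0; 0.82 0 0 0.218 0; 0.82 0 0 0.228 0; 0.82 0.003 0 0.231 0; 0.82 0.008 0 0.231 0; 0.82 0.013 0 0.231 0; 0.82 0.017 0 0.231 0")

```text
time_s: 7.65
ee_pos: [0.5352, -0.2237, 0.0075]
tcp_rot: [0.001, 0.726, 0.687, 0.0]
ft_force: [1.0, -0.1, 0.6]
finger_gap: 0.0155
finger_force: 0.0
```

>>> jog_arm(moves="0.82 0.0020 0 0 0; 0.82 0.0040 0 0 0; 0.82 0.0040 0 0 0")

```text
time_s: 7.9
ee_pos: [0.535, -0.2198, 0.007]
tcp_rot: [0.001, 0.726, 0.688, 0.0]
ft_force: [-0.2, 0.5, 0.1]
finger_gap: 0.0151
finger_force: 0.0
```

>>> jog_arm(moves="0.82 0.005 -0.0012 0 1.15; 0.82 0.010 -0.0024 0 2.3; 0.82 0.0151 -0.0034 0 3.45; 0.82 0.0202 -0.0043 0 4.6; 0.82 0.0253 -0.0051 0 5.75; 0.82 0.0304 -0.0059 0 6.9; 0.82 0.0352 -0.0040 0 5.75; 0.82 0.040 -0.0023 0 4.6; 0.82 0.0449 -0.0007 0 3.45; 0.82 0.0498 0.0008 0 2.3; 0.82 0.0547 0.0023 0 1.15; 0.82 0.0597 0.0036 0 0")

```text
time_s: 8.9
ee_pos: [0.5417, -0.1602, 0.0062]
tcp_rot: [0.0, 0.726, 0.688, 0.0]
ft_force: [-0.0, -1.2, -0.1]
finger_gap: 0.0153
finger_force: 0.6
```

Run:
```python
from h import *
o=robot.get_obs();print(o['ee_pos'],o['ft_force'])
f=grab('top');P=cloud(f)
print(tin(f,P,(.48,.62,-.2,.02),.015,.03))
grab('wrist','w5.png')
```

```text
[ 0.54170964 -0.16021081  0.00620346] [-0.01541578 -1.21693881 -0.0755578 ]
(((542.9409790039062, -97.18328857421875), (106.47209930419922, 77.01020050048828), 86.64130401611328), np.float64(0.02295615640482407), np.int32(964))
```

View pics/w5.png

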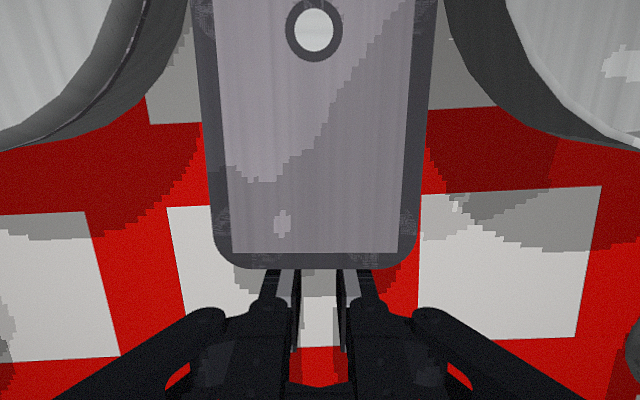

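Wrist view: tin centred between the bowls (tin 195–430, bowl walls at 150 and 480 near the top). Before going in, I'll check the finger linkage width below bowl height.

Run:
```python
from h import *
f=grab('wrist');P=cloud(f);o=robot.get_obs()
m=np.zeros(P.shape[:2],bool);m[255:,:]=1
q=P[m];t=np.radians(86.8);d=q-o['ee_pos'];a=d[:,0]*np.cos(t)+d[:,1]*np.sin(t);l=d[:,0]*np.sin(t)-d[:,1]*np.cos(t)
for z in np.arange(.01,.12,.01):
    k=(abs(q[:,2]-z)<.005)&(a<.013)&(abs(l)<.1)
    if k.sum():print(z.round(3),k.sum(),l[k].min().round(3),l[k].max().round(3))
```

```text
0.01 77 -0.006 0.009
0.02 1060 -0.031 0.031
0.03 1157 -0.028 0.028
0.04 1491 -0.02 0.023
0.05 2232 -0.039 0.041
0.06 9062 -0.044 0.046
0.07 4702 -0.05 0.052
0.08 6945 -0.057 0.059
0.09 718 -0.057 0.059
```

The linkage flares to ±41 mm near z≈0.05, so I'll ride 7 mm higher to clear the bowl rims.

>>> jog_arm(moves="0.82 -0.004 0 0 0; 0.82 -0.004 0 -0.004 0; 0.82 -0.004 0 -0.007 -0.3; 0.82 0 0 -0.007 -0.3; 0.82 0.005 0 -0.007 -0.3; 0.82 0.010 0 -0.007 -0.3; 0.82 0.015 0 -0.007 -0.3; 0.82 0.020 0 -0.007 -0.3; 0.82 0.025 0 -0.007 -0.3; 0.82 0.030 0 -0.007 -0.3; 0.82 0.034 0 -0.007 -0.3; 0.82 0.036 0 -0.007 -0.3")

```text
time_s: 10.05
ee_pos: [0.5434, -0.124, 0.0132]
tcp_rot: [-0.0, 0.724, 0.689, 0.0]
ft_force: [-0.4, -1.4, 1.0]
finger_gap: 0.0155
finger_force: 0.6
```

Run:
```python
from h import *
o=robot.get_obs();print(o['ee_pos'],o['ft_force'])
f=grab('top');P=cloud(f)
print(tin(f,P,(.505,.587,-.2,.02),.015,.03))
```

```text
[ 0.54336733 -0.12396892  0.01316772] [-0.38894736 -1.4044048   0.9549989 ]
(((544.3472900390625, -60.83720397949219), (106.16407012939453, 76.71353149414062), 87.6907958984375), np.float64(0.023037814868596573), np.int32(953))
```

>>> jog_arm(moves="0.82 0.004 0 0 0; 0.82 0.008 0 0 0; 0.82 0.013 0 0 0; 0.82 0.018 0 0 0; 0.82 0.023 0 0 0; 0.82 0.028 0 0 0; 0.82 0.033 0 0 0; 0.82 0.038 0 0 0; 0.82 0.043 0 0 0; 0.82 0.048 0 0 0; 0.82 0.053 0 0 0; 0.82 0.058 0 0 0")

```text
time_s: 11.1
ee_pos: [0.5462, -0.0662, 0.0131]
tcp_rot: [-0.0, 0.724, 0.689, -0.0]
ft_force: [0.2, -0.8, 0.1]
finger_gap: 0.0156
finger_force: 0.3
```

>>> jog_arm(moves="0.82 0.005 0 0 0; 0.82 0.010 0 0 0; 0.82 0.015 0 0 0; 0.82 0.020 0 0 0; 0.82 0.025 0 0 0; 0.82 0.030 0 0 0; 0.82 0.035 0 0 0; 0.82 0.040 0 0 0; 0.82 0.045 0 0 0; 0.82 0.050 0 0 0; 0.82 0.055 0 0 0; 0.82 0.060 0 0 0")

```text
time_s: 12.1
ee_pos: [0.5492, -0.0063, 0.0132]
tcp_rot: [-0.0, 0.725, 0.689, -0.0]
ft_force: [0.1, -0.5, -0.3]
finger_gap: 0.0153
finger_force: 0.3
```

Run:
```python
from h import *
o=robot.get_obs();print(o['ee_pos'],o['ft_force'])
f=grab('top');P=cloud(f)
print(tin(f,P,(.505,.6,-.02,.25),.015,.03))
```

```text
[ 0.54923902 -0.00632765  0.01316361] [ 0.12854558 -0.54087494 -0.30479565]
(((551.1661987304688, 77.24321746826172), (65.46825408935547, 76.97097778320312), 88.28665924072266), np.float64(0.022805575496831043), np.int32(624))
```

Tin is through, centre ≈ (0.552, 0.057). 90 mm more to the mat centre.

>>> jog_arm(moves="0.82 0.005 0 0 0; 0.82 0.010 0 0 0; 0.82 0.015 0 0 0; 0.82 0.020 0 0 0; 0.82 0.025 0 0 0; 0.82 0.030 0 0 0; 0.82 0.035 0 0 0; 0.82 0.040 0 0 0; 0.82 0.045 0 0 0; 0.82 0.050 0 0 0; 0.82 0.055 0 0 0; 0.82 0.060 0 0 0")

```text
time_s: 13.15
ee_pos: [0.5523, 0.0536, 0.0132]
tcp_rot: [0.0, 0.725, 0.689, 0.0]
ft_force: [-0.5, -0.4, 0.0]
finger_gap: 0.0155
finger_force: 0.5
```

>>> jog_arm(moves="0.82 0.005 0 0 0; 0.82 0.010 0 0 0; 0.82 0.015 0 0 0; 0.82 0.019 0 0 0; 0.82 0.023 0 0 0; 0.82 0.026 0 0 0; 0.82 0.028 0 0 0; 0.82 0.030 0 0 0; 0.82 0.030 0 0 0; 0.82 0.025 0 0 0; 0.82 0.020 0 0 0; 0.82 0.015 0 0 0")

```text
time_s: 14.15
ee_pos: [0.5528, 0.0675, 0.0131]
tcp_rot: [-0.0, 0.725, 0.689, -0.0]
ft_force: [0.4, -0.9, 0.2]
finger_gap: 0.0155
finger_force: 0.0
```

>>> jog_arm(moves="0.82 0 0 -0.02 0; 0.82 0 0 -0.05 0; 0.82 0 0 -0.08 0; 0.82 0 0 -0.11 0; 0.82 0 0 -0.14 0; 0.82 0 0 -0.17 0; 0.82 0 0 -0.2 0; 0.82 0 0 -0.2 0; 0.82 0 0 -0.2 0; 0.82 0 0 -0.2 0")

```text
time_s: 14.98
ee_pos: [0.5528, 0.0676, 0.2126]
tcp_rot: [-0.0, 0.725, 0.689, -0.0]
ft_force: [0.2, 0.1, -0.6]
finger_gap: 0.0155
finger_force: 0.0
```

Run:
```python
from h import *
o=robot.get_obs();print(o['time_s'],o['ee_pos'],o['ft_force'])
f=grab('wrist','w6.png');P=cloud(f)
print(tin(f,P,(.48,.65,.04,.26),.015,.03))
f=grab('top');P=cloud(f);print(tin(f,P,(.48,.65,.04,.26),.015,.03))
```

```text
14.9833 [0.55279769 0.06761235 0.21259459] [ 0.20731652  0.05572443 -0.64658079]
(((556.3005981445312, 147.2340850830078), (105.89891815185547, 76.83340454101562), 87.22315216064453), np.float64(0.02463474179080588), np.int32(10974))
(((555.22705078125, 185.76165771484375), (74.10150909423828, 28.516132354736328), 0.791651725769043), np.float64(0.023129055530840548), np.int32(243))
```

View pics/w6.png

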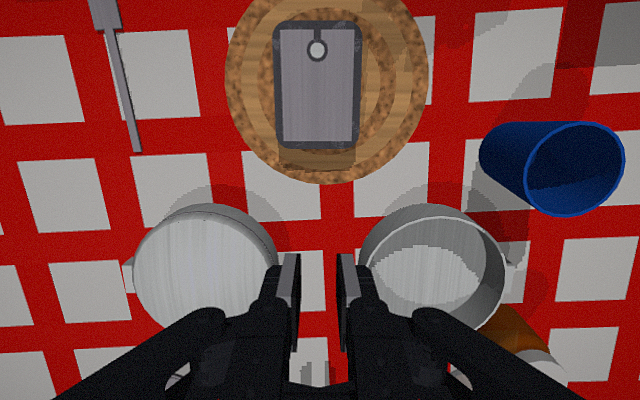

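Wrist view: the tin, centred at (317,84), lies flat on the mat, centred at about (327,85). That is within about 8 mm, and the hand is clear at 0.21 m. Handing in.

```bash
python3 -c "
from station import robot
print(robot.hand_in())"
```

```text
the job is handed in; nothing more can be done
None
```

I pushed the tin through the gap and it lies flat on the mat about 8 mm from its centre, with the hand clear; I handed the job in at about 15 s, and no verdict came back.

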